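# Serve a roll with the tongs

### The job

First press the lid of the roll box down until it snaps shut, so that the rolls inside keep fresh. Then pick up the kitchen tongs with the gripper, close their jaws on the roll that lies on the chopping board and lift it: the program finishes while holding, with the roll still in the jaws of the gripped tongs and kept still at least 10 cm above the board. Touch the roll with the tongs only, never with the gripper, and leave the garlic, vegetables, fruit, crockery and other things where they are.

Things in the scene. Friction and masses are not known exactly. Their poses are not given: they have to be found in the camera images.
- roll_box: Low white plastic box, fixed to the worktop, 130 (its x, front to back) x 200 (its y) x 55 mm high, holding three rolls that stay inside, with a hinge housing 49 mm deep behind it. Origin: centre of its underside; front faces its -x.
- roll_box_lid (a joint): Grey lid, plate 136 x 204 x 5 mm, hinged at the box's rear (+x) top edge. In rad: 0 = shut flat (top face 61 mm above the worktop), grows as the front edge rises; starts open at 0.8 to 1. An over-centre hinge pushes it back up (at most 4 N at the front edge) until about 0.15; below 0.1 it snaps to 0 by itself and stays shut (about 2.5 N at the front edge reopens it). Shut: below 0.05.
- lid_front (a point): Point on the lid's top face, in the middle of its width, 125 mm from the hinge axis towards the free front edge; moves with the lid. A thumb tab 16 x 50 mm juts out of the front edge beyond it.
- lid_hinge (a point): Point on the lid's hinge axis (which runs along the box's y) at the middle of its width: in the box's frame x = 69 mm, y = 0, z = 55 mm. Its axes are those of the box.
- tongs: Kitchen tongs lying flat on the worktop, arms side by side, 120 g: grey hub with a wire loop, two metal strip arms (z 0 to 22 mm) with grey grip sleeves and, at the front, rubber jaw pads. Origin: in the hub, midway between the arm pivots, at the underside; x points from hub to jaws, z up. Length from x = -42 to 200 mm; open, 105 mm wide over the jaws. Centre of mass near x = 70 mm.
- tongs_grip (a point): Point midway between the two grip sleeves: x = 85, y = 0, z = 11 mm in the tongs' frame. Take the tongs here from above, one finger outside each arm (sleeves from x = 60 to 110 mm). Half squeezed, to about 52 mm over the sleeves, the tongs can be carried with the jaw pads about 65 mm apart.
- tongs_jaws (a point): Point midway between the two jaw pads: x = 183, y = 0, z = 11 mm in the tongs' frame. The pads span x = 165 to 200 mm and z = 0 to 22 mm.
- tongs_left (a joint): Closing angle in rad of each arm (both are geared together): 0 = fully open, 0.21 = nearly shut; about 0.11 on the roll. Width over the sleeves at the grip = 62 mm - 170 mm x value; gap between jaw pads = 86 mm - 365 mm x value. Springs open the arms: the squeeze at the grip takes about 3 N at 0, 4 N at 0.05, 5.5 N at 0.11.
- roll: Small round bread roll, golden brown with a cross cut in its crust, 46 mm in diameter, 38 mm high, 35 g, upright side walls between 8 and 22 mm above its underside; it lies on the chopping board. Origin: centre of its underside, z up.
- board: Wooden chopping board, fixed flat on the worktop, 22 mm thick, 200 mm along its x and 300 mm along its y (the long side points roughly away from the robot). Origin: centre of its underside.
- garlic: Bystander: garlic bulb, 60 mm across, 58 mm high, at the far end of the board, 75 to 170 mm behind the roll. Origin: centre of its underside.
- tomato: Bystander: tomato, 75 mm across, 79 mm high, on the worktop left of the board. Origin: centre of its underside.
- lemon: Bystander: lemon, 71 x 53 x 51 mm, near the left front corner. Origin: centre of its underside.
- mug: Bystander: white mug, 84 mm across, 106 mm high, at the right. Origin: underside.
- salt: Bystander: salt shaker, 44 mm across, 90 mm high, behind the tongs near the back. Origin: centre of its underside.
- teaspoon: Bystander: teaspoon, 130 mm long, 11 mm high, lying in front of the roll box. Origin: centre of its underside.
Mind the look-alikes: they are no part of the job. Leave any blue look-alike of the roll alone.

How it is judged:
By the outcome, as a careful person would: the job done as asked, in the order asked, and still so for the second after the job is handed in, while the arm keeps its last pose, push and grip.
It also fails if it takes over 61 s, if anything falls off the work surface, if the arm or the gripper's body presses on something with over 40 N, if the wrist force passes 120 N, or if a joint passes its speed limit or range.

### The arm

A 6-joint arm with a two-finger parallel gripper is mounted at the origin on a cart in front of the work surface, level with it; the furniture and walls round the work are solid. World frame = base frame: x ahead of the robot, y to its left, z up, the work surface at z = 0. Lengths are in m, angles in rad, forces in N, time in s.
With the tool pointing down it reaches from about 0.3 to 0.875 m from the base axis. Payload 6.4 kg.
Tool frame: the origin (TCP) lies on the centre line of the jaws, within the pads' length; the fingertips stand 25 mm ahead of it and the grasp point (between the pads) lies 6 mm ahead of it (ctrl.tip_reach is the distance from the TCP to the fingertips, in m); z points along the fingers, y is the line along which they close (so a half turn about z gives the same grasp; the last joint's range is limited). The gripper opens to 85 mm and grips with 20 to 120 N. Pads are 22 mm wide; open, the fingers measure 114 mm over their backs; the gripper's body (76 mm by 85 mm) begins 54 mm behind the grasp point. The pads swing forward as they close: fully open they stand 13 mm farther back than shut.
Start: joints at [-1.523, 0.181, 1.607, -0, 1.354, -0.206], TCP at [0.144, -0.557, 0.256] pointing down, gripper open.
Joint ranges: [-2.99, 2.99], [-0.89, 2.07], [0.3, 2.58], [-1.14, 4.28], [0, 2.63], [-3.12, 3.12]. Speed limits (rad/s): [2.57, 2.57, 3.01, 3.14, 3.14, 3.14].

### API

Orientations are given as a unit quaternion [w, x, y, z].
In Python, from bench import ctrl gives the robot as it stands.
- The arm moves only by the tool servo_tool, never from a script. Its argument "motion" is a list that holds one entry, the list of rows, each a list of 5 numbers: the shift along the tool's x, y, z in cm, then the turn about the tool's z in degrees, then the closure, from -1 (fully open) to 1 (shut). In form: [[[dx, dy, dz, twist, claw], ...]]. A call has 1 to 5 rows; each row is the pose to reach, as a shift and turn from the pose commanded when the call began, along the tool's axes at that moment; what a row does not reach only later rows make up. A row lasts 1/10 s, in which the tool goes at most 50 mm and 8.59 degrees, less where a joint would pass 70% of its speed; a pose out of reach is approached as far as the arm can. A call with a gripper value outside its range is refused whole. The fingers move at their own pace and stop on an object; the grip force is fixed at half the most. Time passes only in rows, so rows that repeat a pose let the fingers close. It gives the time, the measured TCP pose, the force, the opening and the grip force at its end, in the units of the state.
- ctrl.get_obs(): the state, without advancing time (a new reading comes with each control period).
- ctrl.camera(name): name is "scene" or "top"; returns a dict with "pixels" (420x560x3 uint8, red, green, blue), "depth" (420x560 float32, m along the optical axis (not along the pixel's ray), 0 where there is no reading), "fx", "fy", "cx", "cy" (pixels), "R" (3x3) and "t" (3): a world point X has camera coordinates R X + t. Camera axes: x right, y down, z forward; pixel columns grow to the right and rows downward; lengths in m; the calibration is good to about 2 mm. A picture is of the moment at which its call begins.
- ctrl.hand_in(): hands the job in; it is judged then, once.
The state is a dict: "time_s": time; "q": joint angles; "dq": joint speeds; "joint_efforts": joint torques, N m; "eef_pos": TCP position; "eef_rot": TCP orientation; "wrist_force": force on the tool from outside, world axes, zero at the start; "torque": the same for the moment, N m; "opening": opening from 0.0 (shut) to 1.0 (fully open); "grasp_force": force on a finger pad.
Only numpy, scipy, OpenCV 4.12 (cv2) and the standard library are available. Lean on these libraries where they do the work, as an engineer would, in place of code of your own. Each camera call takes 0.05 s, during which the arm holds its last target. There are 200 camera calls.

## Working session

There is one attempt and no reset: what is moved stays moved. The work goes in short steps, Python scripts to look and compute and a tool call to move; the robot and the scene stay as the last step left them, time stands still between calls to the robot, and variables do not carry over. Pictures are saved under pics/ and viewed, at most 12 in all, crops included, and the job is handed in when it is done.

Besides the shell and the picture viewer there is one more tool, called after "Request:" as name(argument=value, ...) on one line, values as JSON. servo_tool: Moves the arm, as the interface text tells. Its arguments: {"type":"object","properties":{"motion":{"type":"array"}},"required":["motion"]}

```bash
mkdir -p pics
cat > h.py <<'E'
import numpy as np, cv2
from bench import ctrl
def cam(n):
    c=ctrl.camera(n); return c
def save(c,f,crop=None,s=1):
    im=c["pixels"][:,:,::-1]
    if crop: u0,v0,u1,v1=crop; im=im[v0:v1,u0:u1]
    if s!=1: im=cv2.resize(im,None,fx=s,fy=s,interpolation=cv2.INTER_CUBIC)
    cv2.imwrite(f,im)
def world(c):
    d=c["depth"]; v,u=np.mgrid[:d.shape[0],:d.shape[1]]
    P=np.stack([(u-c["cx"])/c["fx"]*d,(v-c["cy"])/c["fy"]*d,d],-1)
    W=(P-np.array(c["t"]))@np.array(c["R"]); W[d==0]=np.nan
    return W
def proj(c,X):
    p=np.array(c["R"])@np.array(X)+c["t"]; return p[0]/p[2]*c["fx"]+c["cx"],p[1]/p[2]*c["fy"]+c["cy"]
E
python3 - <<'E'
from h import *
for n in("top","scene"):
    c=cam(n); save(c,f"pics/{n}0.png"); np.savez(f"{n}0.npz",**c)
    print(n,-np.array(c["R"]).T@c["t"],c["R"],c["fx"])
o=ctrl.get_obs(); print(o)
E
```

```text
top [ 0.4274128  -0.04960611  1.38262109] [[ 0.02534654 -0.99956082  0.01535312]
 [-0.99760014 -0.02628072 -0.06405694]
 [ 0.06443229 -0.01369265 -0.99782814]] 388.12675313169933
scene [-0.45161857  0.42881633  1.34432422] [[-0.44605619 -0.89487816  0.01506492]
 [-0.69671052  0.33661438 -0.63347076]
 [ 0.56180808 -0.29305944 -0.77361996]] 415.4651737899607
{'time_s': 0.1, 'q': array([-1.52329696e+00,  1.81459982e-01,  1.60788909e+00,  2.07716339e-05,
        1.35381589e+00, -2.06337004e-01]), 'dq': array([ 0.00130515, -0.00188181, -0.00204332, -0.00010249,  0.00256986,
       -0.0004384 ]), 'joint_efforts': array([ 3.64775406e-04, -4.45875156e+01, -3.52239776e+01, -1.36488188e-04,
        4.13691232e-03,  9.99898617e-06]), 'eef_pos': array([ 0.14437391, -0.55611349,  0.25548717]), 'eef_rot': array([-7.82874246e-04,  9.91956670e-01,  1.26575458e-01,  7.24785905e-05]), 'wrist_force': array([ 1.29231603, -0.11956972, -0.04749861]), 'torque': array([-0.04673033, -0.0287171 , -0.01466082]), 'grasp_force': 0.0, 'opening': 0.9977676980904838}
```

View pics/top0.png

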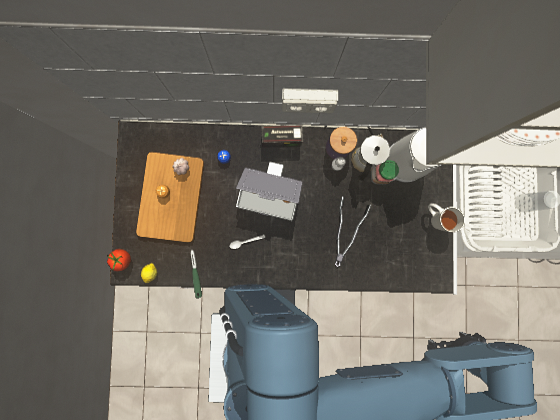

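View pics/scene0.png

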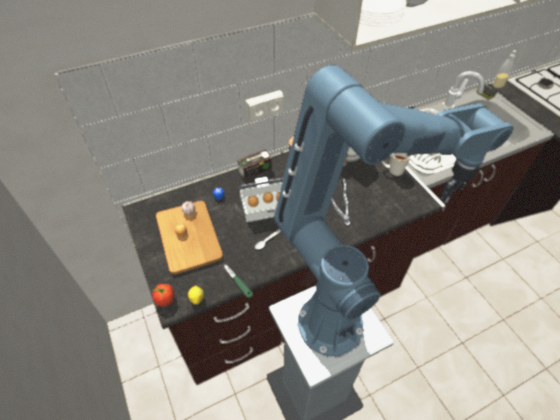

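Top view: roll at (163,191) on the board, the blue look-alike at (224,156) on the worktop and garlic at (181,166). The box lid is at (270,185) with its tab at (275,168). The tongs hub is at (338,263), with jaws at (342,198) and (370,207). The scene view agrees, with the roll at (180,229). The golden-brown object on the board fits the roll. I'll measure now and confirm it in a crop.

Run:
```python
from h import *
c=dict(np.load("top0.npz")); W=world(c); s=dict(np.load("scene0.npz")); S=world(s)
r=np.set_printoptions(precision=4,suppress=True)
print("table z",np.nanmedian(W[240:280,255:300,2]),np.nanmedian(W[215:235,270:310],axis=(0,1)))
def blob(W,u0,v0,u1,v1,z0,z1,n):
    w=W[v0:v1,u0:u1].reshape(-1,3); m=(w[:,2]>z0)&(w[:,2]<z1); w=w[m]
    print(n,len(w),"mean",w.mean(0),"lo",w.min(0),"hi",w.max(0)); return w
blob(W,150,178,178,205,.035,.09,"roll top")
blob(S,168,218,192,242,.035,.09,"roll scene")
blob(W,170,155,192,180,.035,.12,"garlic")
t=blob(W,325,190,385,275,.008,.04,"tongs"); 
b=blob(W,130,145,210,245,.015,.03,"board")
l=blob(W,230,160,306,222,.03,.3,"lid/box")
for p in[(275,168),(244,176),(300,184),(270,172),(240,192),(300,200),(270,196),(238,207),(294,217),(266,215)]:
    print(p,W[p[1],p[0]])
a=c["pixels"]
A=cv2.resize(a[140:240,130:230],None,fx=4,fy=4,interpolation=2)
B=cv2.resize(a[185:275,315:395],(356,400),interpolation=2)
cv2.imwrite("pics/crop1.png",np.hstack([A,B])[:,:,::-1])
```

```text
table z -0.000830775534083183 [ 0.4705 -0.1075 -0.0002]
roll top 144 mean [0.5719 0.3326 0.0535] lo [0.5517 0.3138 0.0351] hi [0.5942 0.3547 0.063 ]
roll scene 107 mean [0.5621 0.3372 0.0509] lo [0.544  0.3146 0.035 ] hi [0.5874 0.3584 0.0625]
garlic 210 mean [0.6586 0.2726 0.0582] lo [0.6327 0.2484 0.0354] hi [0.6898 0.3032 0.0829]
tongs 283 mean [ 0.4477 -0.3103  0.018 ] lo [ 0.3012 -0.427   0.008 ] hi [ 0.5828 -0.2395  0.0299]
board 4318 mean [0.5493 0.3164 0.0204] lo [0.3997 0.2039 0.015 ] hi [0.711  0.4287 0.0299]
lid/box 1754 mean [ 0.5925 -0.0354  0.1071] lo [ 0.4847 -0.1418  0.0305] hi [0.6809 0.0791 0.1781]
(275, 168) [ 0.6635 -0.0516  0.049 ]
(244, 176) [0.6247 0.0509 0.0998]
(300, 184) [ 0.6064 -0.1378  0.0753]
(270, 172) [ 0.649  -0.0346  0.0487]
(240, 192) [0.5766 0.067  0.0487]
(300, 200) [ 0.5591 -0.1441 -0.0005]
(270, 196) [ 0.5535 -0.038   0.1651]
(238, 207) [0.5242 0.0718 0.0528]
(294, 217) [ 0.4977 -0.1242 -0.0031]
(266, 215) [ 0.4997 -0.0248  0.0454]
```

View pics/crop1.png

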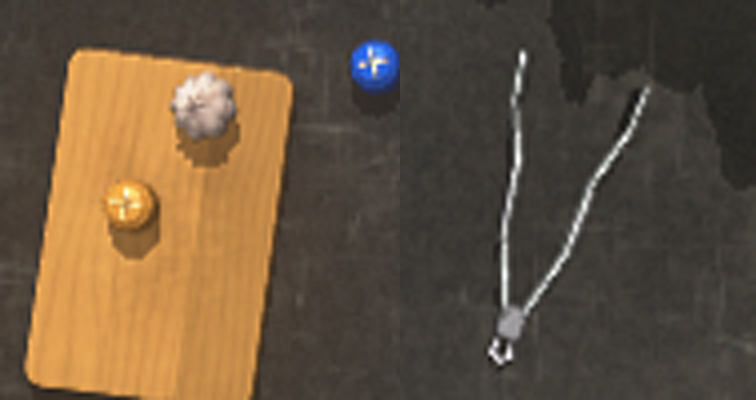

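The crop confirms it: the golden roll is on the board at crop (130,205) and the cross-cut blue ball at (373,65) is the decoy. The tongs hub is at crop (510,322), with its arms running up to (522,55) and (645,90).

```bash
cat >> h.py <<'E'
from scipy.optimize import least_squares, minimize
def fit_plane(w):
    m=w.mean(0); return m,np.linalg.svd(w-m)[2][2]
E
python3 - <<'E'
from h import *
np.set_printoptions(precision=4,suppress=True)
for n in("top","scene"):
    c=dict(np.load(n+"0.npz")); W=world(c)
    w=W.reshape(-1,3); px=c["pixels"].reshape(-1,3).astype(int)
    # lid plate
    m=(w[:,0]>.47)&(w[:,0]<.66)&(w[:,1]>-.16)&(w[:,1]<.09)&(w[:,2]>.07)
    l=w[m]
    for _ in range(4):
        mm,nn=fit_plane(l); nn*=np.sign(nn[2]); d=(l-mm)@nn; l=l[abs(d)<max(.004,2*d.std()*0+.004)]
    print(n,"lid",len(l),mm,nn,"tilt",np.arccos(nn[2]),"heading of front",np.degrees(np.arctan2(nn[1],nn[0])))
    e=np.array([-nn[1],nn[0],0]);e/=np.linalg.norm(e); f=np.cross(e,nn); f*=np.sign(f[2]) # up along lid
    print(" f",f,"along",np.percentile((l-mm)@f,[0,2,98,100]),"across",np.percentile((l-mm)@e,[0,2,98,100]),"z",l[:,2].min(),l[:,2].max())
    # circle-ish roll
    k=(abs(w[:,0]-.567)<.035)&(abs(w[:,1]-.335)<.035)&(w[:,2]>.036)&(w[:,2]<.07)
    q=w[k]; top=q[q[:,2]>.055]; print(" roll",len(q),"mid",(q[:,:2].min(0)+q[:,:2].max(0))/2,"top",top.mean(0),q[:,2].max())
    if n=="top":
        k=(w[:,0]>.26)&(w[:,0]<.60)&(w[:,1]<-.22)&(w[:,1]>-.43)&(px.min(1)>110)
        # intersect rays at z=.022 plane for tongs pixels
        C=-c["R"].T@c["t"]; v,u=np.mgrid[:420,:560]
        R=np.stack([(u-c["cx"])/c["fx"],(v-c["cy"])/c["fy"],u*0+1],-1).reshape(-1,3)@c["R"]
        uu=u.ravel();vv=v.ravel()
        k&=(uu>325)&(uu<375)&(vv>190)&(vv<272)
        g=C+R*((.020-C[2])/R[:,2])[:,None]; g=g[k]
        print(" tongs px",len(g),g.min(0),g.max(0),"depth z",np.percentile(w[k][:,2],[5,25,50,75,95]))
        np.save("tongs.npy",g[:,:2])
        def seg(p,a,b):
            t=np.clip(((p-a)@(b-a))/((b-a)@(b-a)),0,1); return np.linalg.norm(p-a-t[:,None]*(b-a),axis=1)
        def cost(x,full=0):
            c0,s0=np.cos(x[2]),np.sin(x[2]); p=(g[:,:2]-x[:2])@np.array([[c0,-s0],[s0,c0]])
            P=[(-.036,0),(0,.012),(.085,.029),(.165,.046),(.198,.048)]
            ds=[]
            for sg in(1,-1):
                Q=[np.array([a,sg*b]) for a,b in P]
                ds+=[seg(p,Q[i],Q[i+1]) for i in range(4)]
            # endpoint terms
            d=np.min(ds,0)
            mx=np.percentile(p[:,0],99)-.2; mn=np.percentile(p[:,0],1)+.042
            return (p if full else np.r_[d,3*mx,3*mn])
        s=least_squares(cost,[.31,-.29,-.2],loss="soft_l1",f_scale=.004)
        print(" tongs fit",s.x,np.degrees(s.x[2]),"rms",np.sqrt((s.fun**2).mean()))
        p=cost(s.x,1)
        for a in np.arange(-.04,.21,.02):
            j=p[(p[:,0]>a)&(p[:,0]<=a+.02)]; 
            if len(j): print("   ",round(a+.01,3),j[j[:,1]>0,1].mean(),j[j[:,1]<=0,1].mean(), len(j))
E
```

```text
top lid 1303 [ 0.5892 -0.0354  0.124 ] [ 0.7552 -0.1629  0.635 ] tilt 0.8828288310201824 heading of front -12.170161213429509
 f [-0.6207  0.1339  0.7725] along [-0.0709 -0.0653  0.0626  0.0686] across [-0.1015 -0.0967  0.0968  0.1016] z 0.07006437869163128 0.17813145316990972
 roll 143 mid [0.5729 0.3342] top [0.5721 0.3349 0.0582] 0.06295611031184205
 tongs px 183 [ 0.3291 -0.3907  0.02  ] [ 0.5753 -0.27    0.02  ] depth z [0.0096 0.0175 0.0201 0.0224 0.0256]
 tongs fit [ 0.3719 -0.2884 -0.2734] -15.662895738584975 rms 0.003695942654459745
    -0.03 0.0061758836829624835 -0.004668604815793594 16
    -0.01 0.0038780393591122744 -0.004729337712248491 29
    0.01 0.01130078716977071 -0.011471760702892936 14
    0.03 0.01726999747712416 -0.018702955108501576 14
    0.05 0.02325103006626156 -0.025106222143507977 14
    0.07 0.027060238406791014 -0.028152783325818952 14
    0.09 0.02925648537579595 -0.02936077732942477 17
    0.11 0.03087194886934348 -0.030686825247300004 13
    0.13 0.0361603436803272 -0.03628553002852253 14
    0.15 0.04344134654113405 -0.043598799881086794 12
    0.17 0.0487945240974915 -0.0479671749843345 13
    0.19 0.0503935933544286 -0.049866644929179374 10
scene lid 126 [ 0.5732 -0.0137  0.1378] [ 0.7743 -0.1663  0.6105] tilt 0.914055097291441 heading of front -12.119552100733275
 f [-0.5969  0.1282  0.792 ] along [-0.0829 -0.0791  0.0485  0.0496] across [-0.0909 -0.0828  0.0807  0.0833] z 0.07256895877685367 0.17739530089699848
 roll 106 mid [0.5657 0.3365] top [0.5648 0.3374 0.0581] 0.0625262524644272
```

Measurements:
- **Lid:** tilt about 0.88, lid_front near (0.567, -0.031, 0.152), heading 12° off.
- **Tongs:** origin (0.372, -0.288), yaw -15.7°, grip at (0.454, -0.311). The fitted widths match the text.
- **Roll:** about (0.572, 0.336), top at 0.062 against 0.060 expected.

I'll go to the lid with the gripper shut.

Request:
servo_tool(motion=[[[4, -3, 0, 0, 1], [8, -6, 0, 0, 1], [12, -9, 0, 0, 1], [16, -12, 0, 0, 1], [20, -15, 0, 0, 1]]])

```text
time_s: 0.6
eef_pos: [0.301, -0.3593, 0.256]
eef_rot: [-0.0, 0.992, 0.126, 0.0]
wrist_force: [0.9, -0.7, 0.0]
opening: 0.143
grasp_force: 0.0
```

Request:
servo_tool(motion=[[[4, -3, 0, 0, 1], [8, -6, 0, 0, 1], [12, -9, 0, 0, 1], [16, -12, 0, 0, 1], [20, -15, 0, 0, 1]]])

```text
time_s: 1.1
eef_pos: [0.457, -0.1638, 0.2562]
eef_rot: [0.0, 0.992, 0.127, 0.0]
wrist_force: [0.3, -1.3, 0.3]
opening: -0.002
grasp_force: 0.0
```

Request:
servo_tool(motion=[[[4, -3, 0, 0, 1], [8, -6, 0, 0, 1], [12, -9, 0.5, 0, 1], [14, -10.2, 1.5, 0, 1], [14, -10.2, 2, 0, 1]]])

```text
time_s: 1.6
eef_pos: [0.567, -0.029, 0.2349]
eef_rot: [-0.001, 0.992, 0.129, -0.001]
wrist_force: [-0.2, 0.3, 0.0]
opening: -0.002
grasp_force: 0.0
```

Request:
servo_tool(motion=[[[0, 0, 2, 0, 1], [0, 0, 4, 0, 1], [0, 0, 5.5, 0, 1], [0, 0, 6.5, 0, 1], [-0.3, -0.1, 7.5, 0, 1]]])

```text
time_s: 2.1
eef_pos: [0.5635, -0.0323, 0.1615]
eef_rot: [0.0, 0.992, 0.126, 0.001]
wrist_force: [-0.9, 1.9, 4.7]
opening: 0.001
grasp_force: 1.7
```

Request:
servo_tool(motion=[[[-0.3, -0.2, 1, 0, 1], [-0.6, -0.3, 2, 0, 1], [-0.9, -0.4, 3, 0, 1], [-1.2, -0.6, 4, 0, 1], [-1.5, -0.7, 5, 0, 1]]])

```text
time_s: 2.6
eef_pos: [0.5463, -0.0285, 0.1109]
eef_rot: [-0.0, 0.992, 0.127, -0.0]
wrist_force: [-1.2, 0.7, 2.2]
opening: -0.003
grasp_force: 1.0
```

Request:
servo_tool(motion=[[[0, 0, 0.7, 0, 1], [0, 0, 1.4, 0, 1], [0, 0, 2.0, 0, 1], [0, 0, 2.3, 0, 1], [0, 0, 2.4, 0, 1]]])

```text
time_s: 3.1
eef_pos: [0.5466, -0.0286, 0.0868]
eef_rot: [-0.0, 0.992, 0.127, -0.0]
wrist_force: [0.9, 0.6, 0.5]
opening: 0.003
grasp_force: 0.0
```

Request:
servo_tool(motion=[[[0, 0, -2, 0, 1], [0, 0, -5, 0, 1], [-2, 2, -10, 0, -1], [-6, 5, -13, 0, -1], [-9, 9, -14, 0, -1]]])

```text
time_s: 3.6
eef_pos: [0.4889, -0.1262, 0.2267]
eef_rot: [0.001, 0.992, 0.128, 0.002]
wrist_force: [1.1, -0.8, 0.7]
opening: 0.507
grasp_force: 0.0
```

Run:
```python
from h import *
np.set_printoptions(precision=4,suppress=True)
for n in("top","scene"):
    c=cam(n); W=world(c).reshape(-1,3)
    f=np.array([-.978,.211]); e=np.array([.211,.978]); q=W[:,:2]-[.6446,-.0474]
    a=q@f; b=q@e
    for a0 in(.03,.06,.09,.12,.14):
        z=[W[(abs(a-a0)<.006)&(abs(b-b0)<.02)&(W[:,2]<.2),2] for b0 in(-.07,0,.07)]
        print(n,a0,[(len(x),round(float(np.median(x)),4)) if len(x) else 0 for x in z])
print(ctrl.get_obs()["eef_pos"])
```

```text
top 0.03 [(10, 0.0621), (40, 0.0611), (41, 0.0611)]
top 0.06 [(4, 0.0592), (40, 0.0612), (40, 0.0613)]
top 0.09 [(3, 0.0607), (40, 0.0614), (40, 0.0602)]
top 0.12 [(4, 0.0627), (42, 0.0622), (41, 0.0618)]
top 0.14 [0, (40, 0.0603), (50, 0.0589)]
scene 0.03 [(2, 0.057), 0, 0]
scene 0.06 [(23, 0.0601), 0, 0]
scene 0.09 [(21, 0.0591), 0, 0]
scene 0.12 [(21, 0.06), 0, 0]
scene 0.14 [(76, 0.0349), 0, 0]
[ 0.4881 -0.1307  0.2266]
```

The lid lies flat at 61 mm, so it's shut. Next is to go above the tongs grip point.

Request:
servo_tool(motion=[[[-1.7, 3.5, 0, 7.5, -1], [-3.5, 7, 0, 15, -1], [-5.2, 11, 2, 22.5, -1], [-7, 15, 4, 30.1, -1], [-7.9, 16.6, 6, 30.1, -1]]])

```text
time_s: 4.2
eef_pos: [0.4532, -0.3096, 0.1628]
eef_rot: [0.001, 0.99, -0.138, 0.001]
wrist_force: [-0.1, -0.2, 0.4]
opening: 0.997
grasp_force: 0.0
```

Request:
servo_tool(motion=[[[0, 0, 2, 0, -1], [0, 0, 4, 0, -1], [0, 0, 5, 0, -1], [0, 0, 5, 0, -1]]])

```text
time_s: 4.6
eef_pos: [0.4528, -0.3051, 0.1115]
eef_rot: [-0.001, 0.991, -0.135, -0.001]
wrist_force: [0.4, 0.5, 0.7]
opening: 1.001
grasp_force: 0.0
```

Run:
```python
from h import *
from scipy.spatial.transform import Rotation as R
np.set_printoptions(precision=4,suppress=True)
o=ctrl.get_obs(); p=o["eef_pos"]; q=o["eef_rot"]; M=R.from_quat(np.r_[q[1:],q[0]]).as_matrix()
h=np.array([np.cos(-.2734),np.sin(-.2734),0]); g=np.array([.3719,-.2884,0])+.085*h
print(p,M[:,0],np.degrees(np.arctan2(M[1,0],M[0,0])),"tool err cm",M.T@(np.r_[g[:2],p[2]]-p)*100,o["opening"],ctrl.tip_reach)
c=cam("top"); save(c,"pics/t2.png",(290,170,410,290),5)
```

```text
[ 0.4528 -0.3051  0.1115] [ 0.9634 -0.2679 -0.0028] -15.540848721132695 tool err cm [ 0.2549  0.5787 -0.0018] 1.0010119542270217 0.025
```

View pics/t2.png

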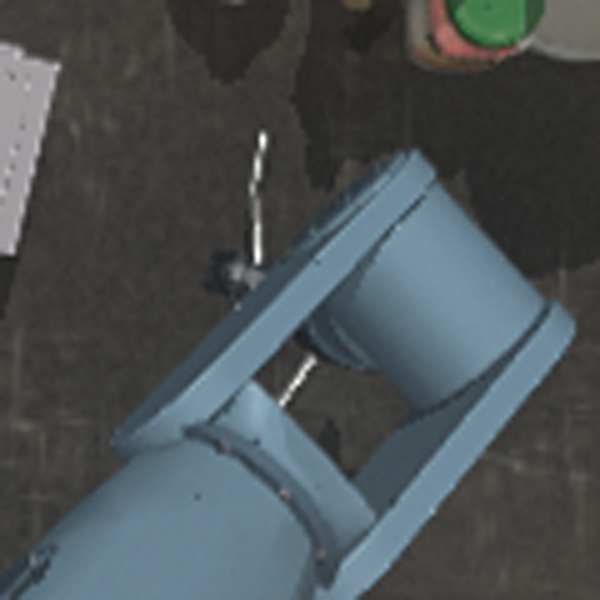

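The arm hides the sleeves, but the left arm and the finger at (240,275) are visible. I'll correct by the computed 2.5 and 5.8 mm and descend.

Request:
servo_tool(motion=[[[0.2, 0.5, 1, 0, -1], [0.2, 0.5, 3, 0, -1], [0.2, 0.5, 4, 0, -1], [0.2, 0.5, 4.5, 0, -1], [0.2, 0.5, 4.5, 0, -1]]])

```text
time_s: 5.15
eef_pos: [0.4539, -0.3114, 0.0677]
eef_rot: [-0.0, 0.991, -0.135, -0.0]
wrist_force: [0.4, -0.2, -0.6]
opening: 0.998
grasp_force: 0.0
```

Run:
```python
from h import *
from scipy.spatial.transform import Rotation as R
np.set_printoptions(precision=4,suppress=True)
o=ctrl.get_obs(); p=o["eef_pos"]; q=o["eef_rot"]; M=R.from_quat(np.r_[q[1:],q[0]]).as_matrix()
h=np.array([np.cos(-.2734),np.sin(-.2734),0]); g=np.array([.3719,-.2884,0])+.085*h
print(p,"tool err cm",M.T@(np.r_[g[:2],.023]-p)*100,np.degrees(np.arctan2(M[1,0],M[0,0])))
c=cam("scene"); save(c,"pics/s2.png",(290,130,410,230),5)
for i in range(4): print(ctrl.camera("top") and ctrl.get_obs()["eef_pos"])
```

```text
[ 0.4539 -0.3114  0.0677] tool err cm [-0.0092 -0.0019  4.4701] -15.552946386696094
[ 0.4543 -0.3119  0.0687]
[ 0.4544 -0.312   0.0689]
[ 0.4544 -0.3121  0.0689]
[ 0.4544 -0.312   0.0689]
```

View pics/s2.png

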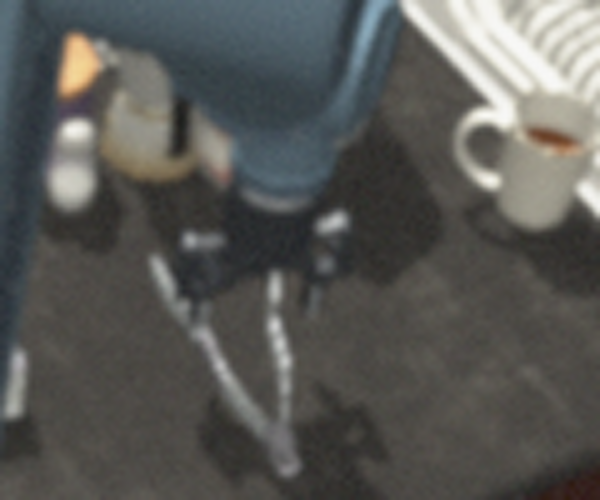

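The fingers, at crop (195,300) and (315,300), stand above and on either side of the arms, with the mug and salt shaker clear. The pose has settled on target, so I descend and half squeeze.

Request:
servo_tool(motion=[[[0, 0, 1.5, 0, -1], [0, 0, 3, 0, -1], [0, 0, 4, 0, -1], [0, 0, 4.5, 0, -1], [0, 0, 4.5, 0, -1]]])

```text
time_s: 5.9
eef_pos: [0.4532, -0.3109, 0.0216]
eef_rot: [-0.001, 0.991, -0.135, -0.001]
wrist_force: [-0.5, 0.4, 0.6]
opening: 0.997
grasp_force: 0.0
```

Request:
servo_tool(motion=[[[0, 0, 0, 0, -0.4], [0, 0, 0, 0, -0.35], [0, 0, 0, 0, -0.3], [0, 0, 0, 0, -0.3], [0, 0, 0, 0, -0.3]]])

```text
time_s: 6.4
eef_pos: [0.4549, -0.3125, 0.0245]
eef_rot: [0.001, 0.991, -0.135, 0.001]
wrist_force: [0.2, 0.2, 6.4]
opening: 0.652
grasp_force: 5.0
```

Request:
servo_tool(motion=[[[0, 0, -0.2, 0, -0.25], [0, 0, -0.2, 0, -0.22], [0, 0, -0.2, 0, -0.22], [0, 0, -0.2, 0, -0.22]]])

```text
time_s: 6.8
eef_pos: [0.4539, -0.3116, 0.0252]
eef_rot: [-0.0, 0.991, -0.135, -0.0]
wrist_force: [-1.0, 0.5, 1.3]
opening: 0.608
grasp_force: 3.7
```

Request:
servo_tool(motion=[[[0, 0, -0.5, 0, -0.22], [0, 0, -1.5, 0, -0.22], [0, 0, -2.5, 0, -0.22], [0, 0, -3.5, 0, -0.22], [0, 0, -4, 0, -0.22]]])

```text
time_s: 7.3
eef_pos: [0.4546, -0.3122, 0.0669]
eef_rot: [0.001, 0.991, -0.135, 0.001]
wrist_force: [-0.4, 0.1, -1.4]
opening: 0.611
grasp_force: 3.6
```

Run:
```python
from h import *
c=cam("scene"); save(c,"pics/s3.png",(290,130,410,230),5); np.savez("s3.npz",**c)
o=ctrl.get_obs(); print(o["opening"],o["eef_pos"],o["wrist_force"],o["torque"],o["grasp_force"])
```

```text
0.6100956814625615 [ 0.45482226 -0.31241421  0.06725346] [ 0.25900434  0.06808827 -1.03650024] [-0.05150941 -0.03891111  0.00751492] 3.6106988042593002
```

View pics/s3.png

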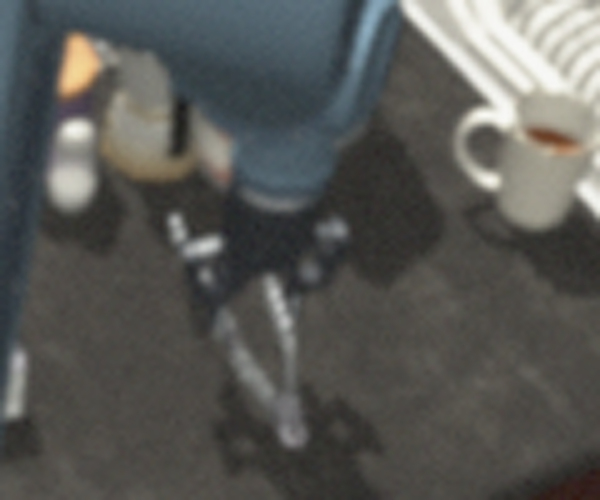

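The tongs are lifted in the grip, with both arms squeezed evenly and the hub at crop (290,435). Next I check the surroundings of the roll approach: knife, lemon and tomato.

Run:
```python
from h import *
np.set_printoptions(precision=3,suppress=True)
c=dict(np.load("top0.npz")); W=world(c)
def b(n,u0,v0,u1,v1,z):
    w=W[v0:v1,u0:u1].reshape(-1,3); w=w[w[:,2]>z]; print(n,len(w),w.min(0),w.max(0))
b("knife",186,246,204,300,.006); b("tomato",104,246,132,274,.012); b("lemon",138,260,160,285,.01); b("garlic",170,150,194,182,.036); b("blue",215,148,233,166,.01);b("spoon",228,232,268,252,.005)
px=c["pixels"][246:300,186:204].astype(int); k=W[246:300,186:204][(px[...,1]>px[...,0]+20)|(px.min(-1)>130)]; print("knife col",k.min(0),k.max(0))
g=W[225:243,130:200]; g=g[(g[...,2]>.015)&(g[...,2]<.03)]; print("board front x",g[:,0].min())
```

```text
knife 214 [0.206 0.194 0.006] [0.386 0.243 0.023]
tomato 409 [0.3   0.439 0.02 ] [0.371 0.51  0.086]
lemon 234 [0.259 0.348 0.014] [0.325 0.399 0.055]
garlic 209 [0.633 0.248 0.039] [0.69  0.303 0.083]
blue 139 [0.682 0.11  0.011] [0.727 0.154 0.043]
spoon 71 [ 0.382 -0.031  0.005] [0.434 0.1   0.015]
knife col [nan nan nan] [nan nan nan]
board front x 0.399684172917387
```

Request:
servo_tool(motion=[[[0, 0, -1.5, 0, -0.22], [0, 0, -4, 0, -0.22], [0, 0, -7, 0, -0.22], [-0.2, -1, -10, 0, -0.22], [-0.6, -2.5, -12, 0, -0.22]]])

```text
time_s: 7.85
eef_pos: [0.4555, -0.2868, 0.1882]
eef_rot: [0.001, 0.991, -0.136, 0.001]
wrist_force: [1.6, -1.1, -0.3]
opening: 0.609
grasp_force: 3.6
```

Request:
servo_tool(motion=[[[-0.7, -3, 0, 0, -0.22], [-1.5, -6.5, 0, 0, -0.22], [-2.4, -10, 0, 0, -0.22], [-3.3, -13.5, 0, 0, -0.22], [-4.1, -17, 0, 0, -0.22]]])

```text
time_s: 8.35
eef_pos: [0.4607, -0.1097, 0.1858]
eef_rot: [0.0, 0.991, -0.136, 0.0]
wrist_force: [1.0, -0.1, -1.1]
opening: 0.611
grasp_force: 3.6
```

Request:
servo_tool(motion=[[[-0.9, -3.5, 0, 0, -0.22], [-1.7, -7, 0, 0, -0.22], [-2.6, -10.5, 0, 0, -0.22], [-3.4, -14, 0, 0, -0.22], [-4.3, -17.5, 0, 0, -0.22]]])

```text
time_s: 8.85
eef_pos: [0.4663, 0.0704, 0.1859]
eef_rot: [-0.0, 0.991, -0.135, 0.0]
wrist_force: [1.4, -1.2, -1.2]
opening: 0.611
grasp_force: 3.6
```

Request:
servo_tool(motion=[[[-0.9, -3.5, 0, -5, -0.22], [-1.7, -7, 0, -11, -0.22], [-2.6, -10.5, 0, -17, -0.22], [-3.4, -13.5, 0, -23, -0.22], [-4, -15.5, 0, -27.6, -0.22]]])

```text
time_s: 9.35
eef_pos: [0.4691, 0.2311, 0.1858]
eef_rot: [-0.0, 0.994, 0.108, 0.0]
wrist_force: [-0.5, -0.1, -0.6]
opening: 0.613
grasp_force: 3.5
```

```bash
cat >> h.py <<'E'
from scipy.spatial.transform import Rotation as Ro
def tool():
    o=ctrl.get_obs(); q=o["eef_rot"]; return o,Ro.from_quat(np.r_[q[1:],q[0]]).as_matrix()
E
python3 - <<'E'
from h import *
np.set_printoptions(precision=4,suppress=True)
for n in("top","scene"):
    c=cam(n); np.savez(n+"4.npz",**c)
    im=c["pixels"][:,:,::-1]; u,v=map(int,proj(c,[.53,.33,.05])); print(n,u,v)
    cr=im[max(v-60,0):v+60,max(u-60,0):u+60]; cv2.imwrite(f"pics/{n}4.png",cr)
a,b=[cv2.resize(cv2.imread(f"pics/{n}4.png"),(400,400),interpolation=2) for n in("top","scene")]
cv2.imwrite("pics/both4.png",np.hstack([a,b]))
o,M=tool(); print(o["eef_pos"],np.degrees(np.arctan2(M[1,0],M[0,0])),o["opening"],o["grasp_force"],o["wrist_force"])
E
```

```text
top 162 203
scene 185 235
[0.4691 0.2313 0.1857] 12.304846664954617 0.6128942510474948 3.538859666150529 [-0.3188 -0.3932 -1.0014]
```

View pics/both4.png

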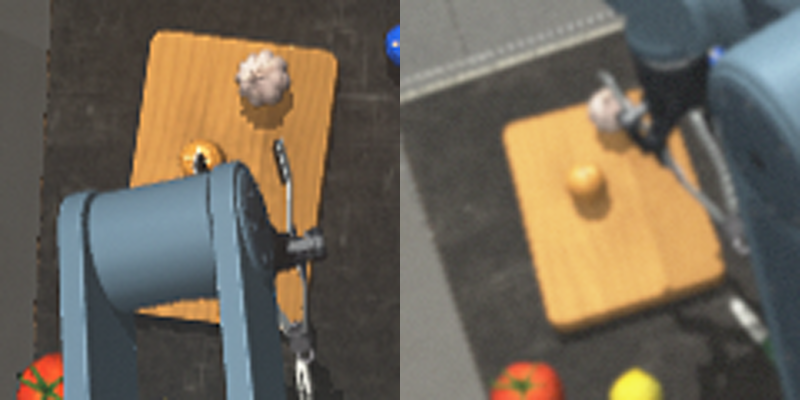

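Left half (top view): the right jaw is at (280,160) and the left jaw at (200,158), overlapping the roll in the image. Right half (scene view): the roll is free at (587,182) and the jaws are to its right at (640,110). The tongs are held level. I'll measure where the jaws sit relative to the TCP.

Run:
```python
from h import *
np.set_printoptions(precision=4,suppress=True)
o,M=tool(); p=o["eef_pos"]
for n in("top","scene"):
    c=dict(np.load(n+"4.npz")); w=world(c).reshape(-1,3)
    L=(w-p)@M   # tool coords
    L[:,2]*=-1
    k=(L[:,0]>.07)&(L[:,0]<.14)&(abs(L[:,1])<.08)&(abs(L[:,2])<.05)
    q=L[k]; print(n,"jaws",len(q))
    for s in(1,-1):
        r=q[q[:,1]*s>0]
        if len(r): print("  side",s,len(r),"min",r.min(0),"max",r.max(0),"med",np.median(r,0))
    k=(L[:,0]<-.04)&(L[:,0]>-.16)&(abs(L[:,1])<.03)&(abs(L[:,2])<.04); q=L[k]
    if len(q):print("  hub",len(q),q.min(0),q.max(0),np.median(q,0))
# roll from scene/top again
    k=(abs(w[:,0]-.57)<.035)&(abs(w[:,1]-.335)<.035)&(w[:,2]>.036)&(w[:,2]<.07); q=w[k]; print("  roll",len(q),q.min(0),q.max(0))
```

```text
top jaws 43
  side 1 26 min [0.0702 0.0325 0.0265] max [0.099  0.0405 0.0487] med [0.0794 0.0384 0.0435]
  side -1 17 min [ 0.0821 -0.0398  0.0315] max [ 0.1013 -0.0301  0.0478] med [ 0.0931 -0.0326  0.0419]
  roll 87 [0.558  0.3142 0.0361] [0.5938 0.3555 0.0643]
scene jaws 16
  side -1 16 min [ 0.0703 -0.0423  0.0266] max [ 0.0936 -0.0354  0.0492] med [ 0.0794 -0.0401  0.0414]
  roll 105 [0.5424 0.3147 0.0365] [0.5917 0.3585 0.0627]
```

The jaws sit about 42 mm above where level tongs would put them, so the tongs have pitched hub-down in the light grip. I'll measure the tilt after moving over the roll.

Request:
servo_tool(motion=[[[0.4, -1.5, 0, 0, -0.22], [1, -3.5, 0, 0, -0.22], [1.6, -5.5, 0, 0, -0.22], [2.1, -7.2, 0.5, 0, -0.22], [2.4, -8.1, 1.5, 0, -0.22]]])

```text
time_s: 9.95
eef_pos: [0.4768, 0.3145, 0.1706]
eef_rot: [-0.0, 0.995, 0.105, 0.001]
wrist_force: [0.2, 0.3, -1.0]
opening: 0.612
grasp_force: 3.5
```

Request:
servo_tool(motion=[[[0, 0, 1.5, 0, -0.22], [0, 0, 3, 0, -0.22], [0, 0, 4.5, 0, -0.22], [0, 0, 5, 0, -0.22]]])

```text
time_s: 10.35
eef_pos: [0.4746, 0.3119, 0.1171]
eef_rot: [0.001, 0.995, 0.104, -0.002]
wrist_force: [-0.1, 0.2, -1.4]
opening: 0.611
grasp_force: 3.5
```

Run:
```python
from h import *
np.set_printoptions(precision=4,suppress=True)
o,M=tool(); p=o["eef_pos"]; print(p,np.degrees(np.arctan2(M[1,0],M[0,0])),o["opening"],o["grasp_force"])
for n in("top","scene"):
    c=cam(n); np.savez(n+"5.npz",**c); w=world(c).reshape(-1,3)
    L=(w-p)@M; L[:,2]*=-1
    k=(L[:,0]>.03)&(L[:,0]<.14)&(abs(L[:,1])<.08)&(L[:,2]<.09)&(w[:,2]>.07); q=L[k]
    for s in(1,-1):
        r=q[q[:,1]*s>0]
        if len(r)>3: print(n,"side",s,len(r),r.min(0),r.max(0)); print(r[np.argsort(r[:,0])][::max(1,len(r)//8)])
    k=(L[:,0]<-.05)&(L[:,0]>-.16)&(abs(L[:,1])<.03)&(w[:,2]>.027)&(L[:,2]<.02); q=L[k]
    if len(q):print(n,"hub",len(q),q.min(0),q.max(0),np.median(q,0))
    im=c["pixels"][:,:,::-1]; u,v=map(int,proj(c,[.5,.32,.06])); print(n,u-50,v-50)
    cv2.imwrite(f"pics/{n}5.png",cv2.resize(im[v-50:v+50,u-50:u+50],(400,400),interpolation=2))
cv2.imwrite("pics/both5.png",np.hstack([cv2.imread(f"pics/{n}5.png") for n in("top","scene")]))
```

```text
[0.4746 0.3119 0.1171] 11.98600264484702 0.6111584208536048 3.5432431221124716
top side 1 63 [0.0327 0.0292 0.0119] [0.0998 0.0404 0.0586]
[[0.0327 0.0292 0.0119]
 [0.0509 0.0319 0.0227]
 [0.059  0.0336 0.0357]
 [0.065  0.0352 0.0379]
 [0.0705 0.0374 0.0424]
 [0.0763 0.0391 0.0452]
 [0.0815 0.0389 0.0299]
 [0.0857 0.0384 0.0485]
 [0.0913 0.0404 0.0522]]
top hub 82 [-0.089  -0.0142 -0.0897] [-0.0505  0.029  -0.0464] [-0.0687  0.0006 -0.0715]
top 114 162
scene side -1 43 [ 0.0326 -0.0404  0.0053] [ 0.092  -0.0271  0.0596]
[[ 0.0326 -0.0299  0.0187]
 [ 0.0492 -0.0346  0.0291]
 [ 0.058  -0.0334  0.0308]
 [ 0.0614 -0.0337  0.0394]
 [ 0.0656 -0.0314  0.0392]
 [ 0.0699 -0.0394  0.047 ]
 [ 0.0754 -0.0391  0.0528]
 [ 0.0776 -0.034   0.0524]
 [ 0.0817 -0.0396  0.0352]]
scene hub 71 [-0.0922 -0.0171 -0.0904] [-0.0503  0.0182 -0.0401] [-0.0734 -0.0008 -0.0701]
scene 139 188
```

View pics/both5.png

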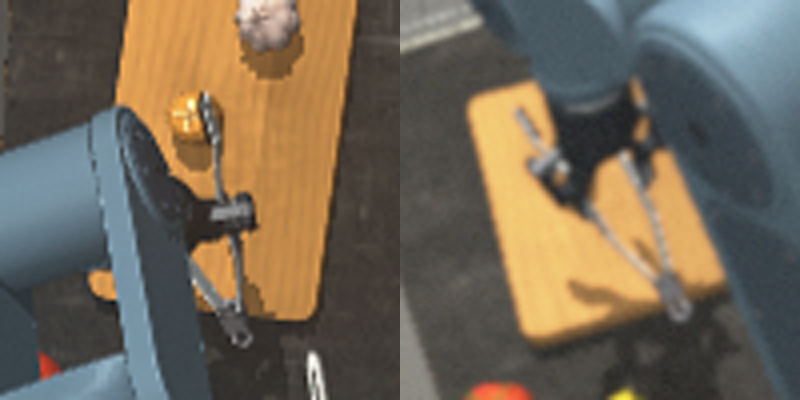

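Top half: the right jaw at (208,112) stands over the roll's right side at (190,118), and the hub is at (235,325) above the board's front edge. In the scene half the hub is at (675,295). The tilt is about 37°. Lowering will let the board swing the tongs level about the weak grip, so I go down slowly while watching the force.

Request:
servo_tool(motion=[[[0.5, -0.2, 0, 0, -0.22], [1.0, -0.3, 0, 0, -0.22], [1.0, -0.3, 0.8, 0, -0.22], [1.0, -0.3, 1.6, 0, -0.22], [1.0, -0.3, 2.4, 0, -0.22]]])

```text
time_s: 10.95
eef_pos: [0.485, 0.3181, 0.0953]
eef_rot: [0.0, 0.994, 0.105, -0.0]
wrist_force: [0.3, -0.6, -1.3]
opening: 0.612
grasp_force: 3.6
```

```bash
cat >> h.py <<'E'
def look(tag,zlo=.045):
    np.set_printoptions(precision=4,suppress=True)
    for n in("top","scene"):
        c=cam(n); np.savez(n+tag+".npz",**c)
        o,M=tool(); p=o["eef_pos"]
        if n=="top":
            print(p,np.degrees(np.arctan2(M[1,0],M[0,0])),o["opening"],o["grasp_force"],o["wrist_force"])
            print("roll in tool cm",(M.T@(np.array([.571,.336,.04])-p))*100)
        w=world(c).reshape(-1,3); L=(w-p)@M; L[:,2]*=-1
        rr=np.hypot(w[:,0]-.571,w[:,1]-.336)
        for s in(1,-1):
            k=(L[:,0]>.035)&(L[:,0]<.13)&(L[:,1]*s>.015)&(L[:,1]*s<.06)&(w[:,2]>zlo)&(rr>.026)
            r=L[k]
            if len(r)>4:
                f=np.polyfit(r[:,0],r[:,2],1); print(n,s,len(r),r.min(0),r.max(0),"pitch",np.degrees(np.arctan(f[0])))
        k=(L[:,0]<-.05)&(L[:,0]>-.16)&(abs(L[:,1])<.02)&(w[:,2]>.028)&(L[:,2]<.02); q=L[k]
        if len(q):print(n,"hub",len(q),q.min(0),q.max(0))
        q=w[(rr<.035)&(w[:,2]>.036)&(w[:,2]<.066)]
        if len(q):print(n,"roll",len(q),q.min(0),q.max(0))
        im=c["pixels"][:,:,::-1]; u,v=map(int,proj(c,[.5,.32,.06]))
        cv2.imwrite(f"pics/{n}{tag}.png",cv2.resize(im[v-50:v+50,u-50:u+50],(400,400),interpolation=2))
    cv2.imwrite(f"pics/both{tag}.png",np.hstack([cv2.imread(f"pics/{n}{tag}.png") for n in("top","scene")]))
E
python3 -c "
from h import *
look('6')"
```

```text
[0.484  0.3177 0.0937] 12.039778129649177 0.6111168400930742 3.5923628003683916 [-0.1877 -0.5078 -2.4294]
roll in tool cm [8.9096 0.0249 5.3437]
top 1 151 [ 0.035   0.0166 -0.005 ] [0.1057 0.0593 0.332 ] pitch -78.940878030485
top hub 87 [-0.0992 -0.0164 -0.063 ] [-0.0518  0.0162 -0.0321]
top roll 114 [0.5516 0.3189 0.0402] [0.5935 0.3555 0.0634]
scene -1 40 [ 0.0352 -0.0399 -0.0052] [ 0.1023 -0.0276  0.0389] pitch 22.189769832288913
scene hub 79 [-0.1232 -0.0177 -0.0659] [-0.0502  0.0173 -0.0328]
scene roll 1 [0.5828 0.3543 0.0455] [0.5828 0.3543 0.0455]
```

Levelling works: pitch is down to about 22°, and the lateral offset to the roll is 0.2 mm. I continue down and ease back 0.8 cm.

Request:
servo_tool(motion=[[[-0.1, 0, 0.7, 0, -0.22], [-0.3, 0, 1.4, 0, -0.22], [-0.5, 0, 2.1, 0, -0.22], [-0.7, 0, 2.8, 0, -0.22], [-0.8, 0, 3.4, 0, -0.22]]])

```text
time_s: 11.55
eef_pos: [0.477, 0.3165, 0.0614]
eef_rot: [0.0, 0.994, 0.105, -0.0]
wrist_force: [0.8, 0.1, -0.6]
opening: 0.61
grasp_force: 3.6
```

```bash
python3 -c "
from h import *
look('7',.036)"
```

```text
[0.4764 0.3162 0.0605] 12.040529270514073 0.6134468260536041 3.6398299410939217 [-0.8714 -0.4982 -1.445 ]
roll in tool cm [9.6698 0.037  2.0264]
top 1 143 [ 0.0352  0.0171 -0.0213] [0.1117 0.0591 0.3327] pitch -78.53923288309439
top -1 13 [ 0.0353 -0.0549 -0.0083] [ 0.1111 -0.0184  0.3102] pitch -76.5358820202097
top hub 86 [-0.126  -0.0151 -0.0323] [-0.0515  0.0186 -0.0113]
top roll 144 [0.5517 0.3137 0.038 ] [0.594  0.3708 0.0654]
scene -1 37 [ 0.0383 -0.0397 -0.0233] [ 0.1031 -0.0208  0.0087] pitch 8.845093838596243
scene hub 80 [-0.1348 -0.0193 -0.0319] [-0.0501  0.0178 -0.0146]
scene roll 31 [0.5513 0.345  0.037 ] [0.5837 0.3704 0.0654]
```

View pics/both7.png

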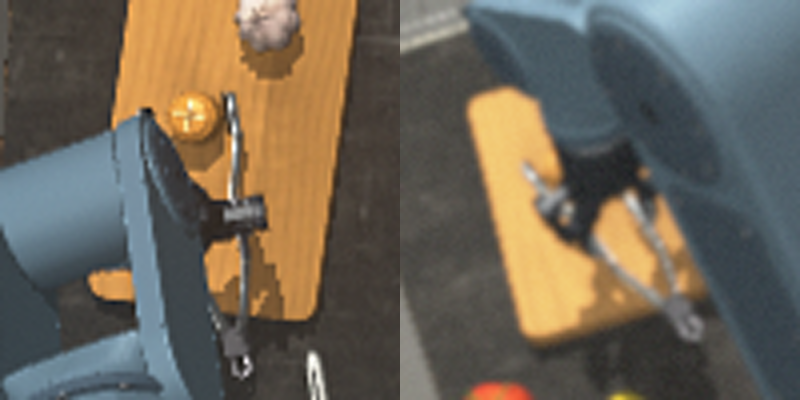

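Top half: the right pad at (230,105) is beside the roll at (195,118), which hasn't moved. The left pad is at scene (527,170). Pitch is about 9°, so one more step down to level.

Request:
servo_tool(motion=[[[0, 0, 0.4, 0, -0.22], [0, 0, 0.8, 0, -0.22], [0, 0, 1.1, 0, -0.22], [0, 0, 1.2, 0, -0.22], [0, 0, 1.2, 0, -0.22]]])

```text
time_s: 12.15
eef_pos: [0.4774, 0.3165, 0.05]
eef_rot: [0.0, 0.994, 0.105, -0.0]
wrist_force: [-0.3, 0.5, -0.5]
opening: 0.61
grasp_force: 3.6
```

```bash
python3 -c "
from h import *
look('8',.034)"
```

```text
[0.4774 0.3166 0.0501] 12.040405608549992 0.6096866371389495 3.625733032822609 [-0.2649 -0.7587 -0.8932]
roll in tool cm [9.5577 0.051  1.0077]
top 1 129 [ 0.035   0.0152 -0.016 ] [0.1097 0.0592 0.3322] pitch -79.81179805050235
top -1 10 [ 0.0351 -0.0495 -0.0136] [ 0.1107 -0.0188  0.3092] pitch -76.80618914814771
top hub 92 [-0.1299 -0.0111 -0.0221] [-0.0525  0.0187 -0.0015]
top roll 150 [0.5511 0.3013 0.0364] [0.5948 0.3695 0.0649]
scene -1 21 [ 0.0431 -0.0406 -0.0159] [ 0.1076 -0.0284  0.001 ] pitch 5.026279623516177
scene hub 82 [-0.1341 -0.0189 -0.0215] [-0.0524  0.0186  0.0005]
scene roll 29 [0.5504 0.3451 0.0361] [0.582  0.3703 0.06  ]
```

Pitch is about 4°, the pads span z 29–51 mm and the roll wall is at 30–44 mm. Closing gradually.

Request:
servo_tool(motion=[[[0, 0, 0, 0, -0.17], [0, 0, 0, 0, -0.12], [0, 0, 0, 0, -0.08], [0, 0, 0, 0, -0.04], [0, 0, 0, 0, 0]]])

```text
time_s: 12.75
eef_pos: [0.4781, 0.3168, 0.051]
eef_rot: [-0.0, 0.994, 0.105, 0.001]
wrist_force: [-1.2, -1.0, 5.3]
opening: 0.504
grasp_force: 14.7
```

Request:
servo_tool(motion=[[[0, 0, 0, 0, 0.03], [0, 0, 0, 0, 0.06], [0, 0, 0, 0, 0.1], [0, 0, 0, 0, 0.15], [0, 0, 0, 0, 0.15]]])

```text
time_s: 13.25
eef_pos: [0.4781, 0.3168, 0.0513]
eef_rot: [-0.0, 0.994, 0.105, 0.001]
wrist_force: [-2.6, -2.0, 7.6]
opening: 0.48
grasp_force: 59.6
```

The grip stopped on the roll at 60 N. Lifting slowly.

Request:
servo_tool(motion=[[[0, 0, -0.3, 0, 0.15], [0, 0, -0.8, 0, 0.15], [0, 0, -1.5, 0, 0.15], [0, 0, -2.3, 0, 0.15], [0, 0, -3, 0, 0.15]]])

```text
time_s: 13.75
eef_pos: [0.4777, 0.3166, 0.081]
eef_rot: [-0.0, 0.994, 0.105, 0.0]
wrist_force: [0.4, 0.2, -1.3]
opening: 0.484
grasp_force: 60.8
```

```bash
python3 -c "
from h import *
look('9',.05)"
```

```text
[0.4784 0.317  0.0822] 12.045923229169107 0.4862495012213791 60.7711386680603 [ 0.4909  0.4243 -0.6569]
roll in tool cm [9.4425 0.0765 4.243 ]
top 1 143 [ 0.035   0.0157 -0.0293] [0.1105 0.0593 0.3297] pitch -79.67318519569648
top -1 13 [ 0.0353 -0.049  -0.0281] [ 0.1092 -0.0156  0.308 ] pitch -77.06460715922904
top hub 120 [-0.1329 -0.0142 -0.034 ] [-0.0504  0.0183 -0.0042]
top roll 15 [0.5503 0.3032 0.0543] [0.5931 0.3564 0.0655]
scene -1 32 [ 0.0377 -0.0318 -0.0294] [ 0.1085 -0.0217 -0.0038] pitch 0.29026671271151744
scene hub 108 [-0.136  -0.0184 -0.0327] [-0.05    0.0174 -0.0012]
scene roll 11 [0.5471 0.3512 0.0526] [0.5769 0.3689 0.066 ]
```

View pics/both9.png

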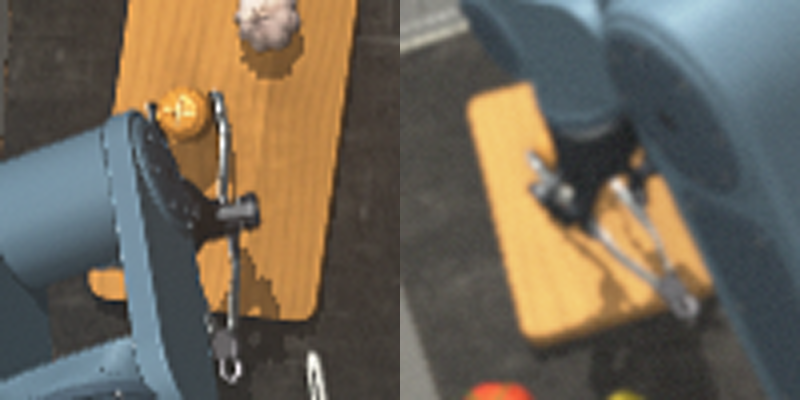

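The roll at (183,113) sits between both pads (152,115) and (215,105), and it has risen with the level tongs. I lift another 12.5 cm.

Request:
servo_tool(motion=[[[0, 0, -1, 0, 0.15], [0, 0, -2.5, 0, 0.15], [0, 0, -4, 0, 0.15], [0, 0, -5.5, 0, 0.15], [0, 0, -7, 0, 0.15]]])

```text
time_s: 14.35
eef_pos: [0.4778, 0.3167, 0.152]
eef_rot: [-0.0, 0.994, 0.105, 0.001]
wrist_force: [-0.4, 0.9, -0.7]
opening: 0.487
grasp_force: 61.0
```

Request:
servo_tool(motion=[[[0, 0, -1.5, 0, 0.15], [0, 0, -3, 0, 0.15], [0, 0, -4.5, 0, 0.15], [0, 0, -5.3, 0, 0.15], [0, 0, -5.5, 0, 0.15]]])

```text
time_s: 14.85
eef_pos: [0.4781, 0.3168, 0.2066]
eef_rot: [-0.0, 0.994, 0.105, 0.001]
wrist_force: [-0.3, 0.4, -1.9]
opening: 0.485
grasp_force: 61.0
```

Request:
servo_tool(motion=[[[0, 0, 0, 0, 0.15], [0, 0, 0, 0, 0.15], [0, 0, 0, 0, 0.15], [0, 0, 0, 0, 0.15], [0, 0, 0, 0, 0.15]]])

```text
time_s: 15.35
eef_pos: [0.4773, 0.3165, 0.2047]
eef_rot: [0.0, 0.994, 0.105, -0.0]
wrist_force: [-0.4, 0.2, -1.4]
opening: 0.482
grasp_force: 61.0
```

Run:
```python
from h import *
np.set_printoptions(precision=4,suppress=True)
o,M=tool(); p=o["eef_pos"]; print(p,o["opening"],o["grasp_force"],o["wrist_force"])
for n in("top","scene"):
    c=cam(n); w=world(c).reshape(-1,3); px=c["pixels"].reshape(-1,3).astype(int)
    L=(w-p)@M
    k=(px[:,0]>px[:,2]+50)&(np.hypot(L[:,0]-.095,L[:,1])<.035)&(w[:,2]>.1)
    if k.any(): print(n,"roll",k.sum(),w[k].min(0),w[k].max(0))
    if n=="top":
        q=w[(np.hypot(w[:,0]-.6446+.12,w[:,1]+.0474-.02)<.03)]; print("lid z",np.median(q[:,2]))
    im=c["pixels"][:,:,::-1]; u,v=map(int,proj(c,[.5,.32,.15]))
    cv2.imwrite(f"pics/{n}10.png",cv2.resize(im[max(v-50,0):v+50,u-50:u+50],(400,400),interpolation=2))
cv2.imwrite("pics/both10.png",np.hstack([cv2.imread(f"pics/{n}10.png") for n in("top","scene")]))
```

```text
[0.4773 0.3165 0.2047] 0.4820139064989897 60.96425771713257 [-0.3918  0.169  -1.4018]
top roll 188 [0.5472 0.305  0.1758] [0.5923 0.3544 0.2159]
lid z 0.061123447855700654
scene roll 23 [0.5504 0.3453 0.1913] [0.5891 0.358  0.2116]
```

View pics/both10.png

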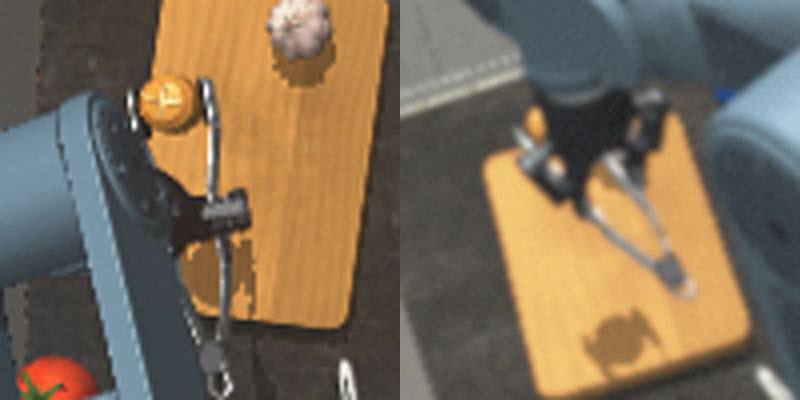

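The roll, at (170,102) between the pads, has its underside at about 0.175 m, roughly 15 cm above the board. The lid is still shut at 61 mm and the arm is holding still, so I hand in.

```bash
python3 -c "
from bench import ctrl
print(ctrl.hand_in())"
```

```text
the job is handed in; nothing more can be done
None
```

The job is handed in: the lid is snapped shut (top face at 61 mm), and the tongs hold the roll still about 15 cm above the board; the hand-in call gave no verdict back.

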